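Snap the selector cap onto the descaled shower head

TASK

The descaled shower head needs its black selector cap back: pick the cap up, turn it so that its orange thumb tab points the same way as the shower head's handle, and press it straight down onto the white stud on the head's back until it clicks. Keep pressing after the click: the program finishes while the gripper is still holding the cap firmly pushed down against the red spring ring, not letting go. Leave everything else on the counter where it is.

Things in the scene. Friction and masses are not known exactly. Their poses are not given: they have to be found in the camera images.
- cap_mid (a point): Centre (on the axis, half-way up) of the loose black plastic selector cap: a twelve-sided knob 44 mm across flats, 34 mm high, about 60 g, standing mouth down on the counter. z points up out of its closed top, x towards its orange thumb tab. Its +y and -y sides are flat and free for gripping; only the tab sticks out, on +x.
- cap_tab (a point): Point 30 mm from the cap's axis along the cap's +x, half-way up the cap, at the orange thumb tab. The tab reaches to 36 mm from the axis, is 10 mm wide and lies 18 to 30 mm above the cap's underside.
- stud (a point): Point on the axis of the upright white stud on the shower head's back, at the height of the red spring ring's upper face when not pressed (66 mm above the counter). z is up; x points along the shower head's handle, towards the handle's end. The stud is 16 mm thick with a tapered tip 20 mm above this point.
- seat (a joint): How far the red spring ring (37 mm wide, round the stud's foot) is pushed down, in m: 0 free, 0.004 at its stop, about 2.5 N per mm. It is pushed down by the cap sitting on it. Held firmly means at least half-way down.
- nut: Loose brass hose nut, 34 mm wide, 30 mm high; origin at its underside. Leave it alone.
- washer: Loose blue plastic ring, 48 mm wide, 14 mm high; origin at its underside. Leave it alone.
- bowl: Glass salad bowl, 230 mm wide, 85 mm high; origin at its underside. Leave it alone.
- mallet: Lying hammer-shaped mallet with yellow plastic head (100 mm long, 64 mm thick) and wooden handle along its -x, 190 mm; origin under the head's centre. Leave it alone.
- bottle: Green bottle, 68 mm wide, 190 mm high; origin at its underside. Leave it alone.
- mug: Blue mug, 82 mm wide, 92 mm high; origin at its underside. Leave it alone.
- cap: The same black cap; origin at the centre of its underside, axes as for point cap_mid. Its mouth is a round hole 20 mm wide in a 4 mm thick lip at the underside, opening into a wider cavity that ends 28 mm above the underside.
- head: Chrome shower head (104 mm wide) fixed face down in a white holder (124 mm wide) on the counter; origin under the stud's axis at counter height, x along its handle. The handle is 23 mm thick, reaches 192 mm from the stud's axis and is nowhere higher than 52 mm.
- nubs (a point): Centre of the four steel spring nubs on the stud, 8.5 mm above point stud; they stand out to 24 mm across. The cap's lip meets them with its underside about 12 mm above point stud and needs about 10 N to be pushed past; resistance drops at about 7 mm, from about 4 mm the nubs pull the cap down, and at 0 mm its underside meets the red ring, which then resists again.
Things that resemble listed ones, but are neither listed nor needed, are in the scene too. Of the things that look like the cap, the largest one is meant.

How it is judged:
By the outcome, as a careful person would: the job done as asked, in the order asked, and still so for the second after the job is handed in, while the arm keeps its last pose, push and grip.
It also fails if it takes over 32 s, if anything falls off the work surface, if the arm or the gripper's body presses on something with over 40 N, if the wrist force passes 120 N, or if a joint passes its speed limit or range.

ROBOT

A 6-joint arm with a two-finger parallel gripper is mounted at the origin on the work surface. World frame = base frame: x ahead of the robot, y to its left, z up, the work surface at z = 0. Lengths are in m, angles in rad, forces in N, time in s.
With the tool pointing down it reaches from about 0.25 to 0.775 m from the base axis. Payload 8.9 kg.
Tool frame: the origin (TCP) lies midway between the tips of the shut fingers; the grasp point (between the pads) lies 19 mm behind it (grip_point_offset is the distance from the TCP to the grasp point, in m); z points along the fingers, y is the direction in which the jaws open and shut (so a half turn about z gives the same grasp; the last joint's range is limited). The gripper opens to 85 mm and grips with 20 to 120 N. Pads are 22 mm wide; open, the fingers measure 114 mm over their backs; the gripper's body (76 mm by 85 mm) begins 54 mm behind the grasp point. The pads swing forward as they close: fully open they stand 13 mm farther back than shut.
Start: joints at [-1.446, 0.291, -0.153, 1.127, 0, 1.431], TCP at [0.137, -0.507, 0.231] pointing down, gripper open.
Joint ranges: [-2.52, 2.52], [-0.91, 1.74], [-1.3, 1.37], [-1.96, 2.02], [-1.52, 1.47], [-3.14, 3.14]. Speed limits (rad/s): [2.22, 2.22, 2.79, 3.14, 3.14, 3.14].

INTERFACE

Orientations are given as a unit quaternion [x, y, z, w].
In Python, from rig import * gives the robot as it stands.
- The arm moves only by the shell command python3 -m handwheel 'ROWS' [FORCE]. ROWS is JSON, a list of rows, each a list of 5 numbers: the shift along the tool's x, y, z in mm, then the turn about the tool's z in degrees, then the gripper command: -1 is shut, 1 is fully open, values between are in proportion. In form: [[x, y, z, yaw, claw], ...]. A call has 1 to 5 rows; each row shifts and turns the pose as measured when the row begins, along the tool's axes as they then stand; what a row does not reach is not made up. A row lasts 1/8 s, in which the tool goes at most 62.5 mm and 10.7 degrees, less where a joint would pass 70% of its speed; a pose out of reach is approached as far as the arm can. A call with a gripper value outside its range is refused whole. The fingers move at their own pace and stop on an object; FORCE is the grip in N (left out, the last holds). Time passes only in rows, so rows that do not move let the fingers close. It gives the time, the measured TCP pose, the force and the opening at its end, in the units of the state.
- get_state(): the state, without advancing time (a new reading comes with each control period).
- read_camera(name): name is "side" or "top"; returns (picture, depth): 384x512x3 uint8, red, green, blue; 384x512 float32, m along the optical axis (not along the pixel's ray), 0 where there is no reading.
- calibration(name): a dict with "camera_matrix" (3x3 intrinsics, pixels), "cam_to_world" (4x4, takes a point from camera to world coordinates). Camera axes: x right, y down, z forward; pixel columns grow to the right and rows downward; lengths in m; the calibration is good to about 2 mm. A picture is of the moment at which its call begins. calibration takes no time and is no camera call.
- close_job(): hands the job in, once; it reports no verdict.
The state is a dict: "time": time; "joint_positions": joint angles; "dq": joint speeds; "tau": joint torques, N m; "ee_pos": TCP position; "tool_rot": TCP orientation; "contact_force": force on the tool from outside, world axes, zero at the start; "torque": the same for the moment, N m; "width": finger opening in m.
Only numpy, scipy, OpenCV 4.12 (cv2) and the standard library are available. Lean on these libraries where they do the work, as an engineer would, in place of code of your own. Each camera call takes 0.05 s, during which the arm holds its last target.

## Working session

There is one attempt and no reset: what is moved stays moved. The work goes in short steps, Python scripts to look and compute and a shell command to move; the robot and the scene stay as the last step left them, time stands still between calls to the robot, and variables do not carry over. Pictures are saved under pics/ and viewed, and the job is handed in when it is done.

```bash
mkdir -p pics; ls; python3 - <<'E'
from rig import *
import cv2,numpy as np
s=get_state();print(s)
for n in("top","side"):
    p,d=read_camera(n);np.savez(f"pics/{n}0.npz",p=p,d=d)
    cv2.imwrite(f"pics/{n}0.png",cv2.resize(p[:,:,::-1],(800,600),interpolation=cv2.INTER_CUBIC))
    c=calibration(n);print(n,np.round(c["camera_matrix"],2).tolist(),np.round(c["cam_to_world"],4).tolist())
E
```

```text
pics
{'time': 0.0, 'joint_positions': array([-1.44630561e+00,  2.91275555e-01, -1.54138190e-01,  1.12670092e+00,
       -3.70081585e-06,  1.43148573e+00]), 'dq': array([-5.63666891e-04,  4.36678611e-04,  1.59748850e-04,  2.57536334e-05,
        1.39627943e-03,  2.02354261e-03]), 'tau': array([-4.09583794e-03, -5.37143934e+01,  3.31370759e+01,  1.58612081e-02,
       -3.50263554e-04, -4.00054603e-06]), 'ee_pos': array([ 0.13683618, -0.50639208,  0.23073034]), 'tool_rot': array([ 9.91313498e-01,  1.31518497e-01,  3.03400564e-06, -6.59165426e-04]), 'contact_force': array([ 0.1726674 , -0.2212269 , -0.26263601]), 'torque': array([-0.01288328, -0.04709382, -0.01343259]), 'width': 0.08516466001609573}
top [[406.93, 0.0, 263.47], [0.0, 406.93, 190.25], [0.0, 0.0, 1.0]] [[-0.0284, -0.9967, 0.0764, 0.5459], [-0.9995, 0.0274, -0.013, -0.0156], [0.0109, -0.0767, -0.997, 1.2917], [0.0, 0.0, 0.0, 1.0]]
side [[398.43, 0.0, 253.81], [0.0, 398.43, 184.99], [0.0, 0.0, 1.0]] [[-0.8177, -0.3403, 0.4643, 0.0477], [-0.5757, 0.4801, -0.6619, 0.7964], [0.0023, -0.8085, -0.5885, 0.8162], [0.0, 0.0, 0.0, 1.0]]
```

View pics/top0.png

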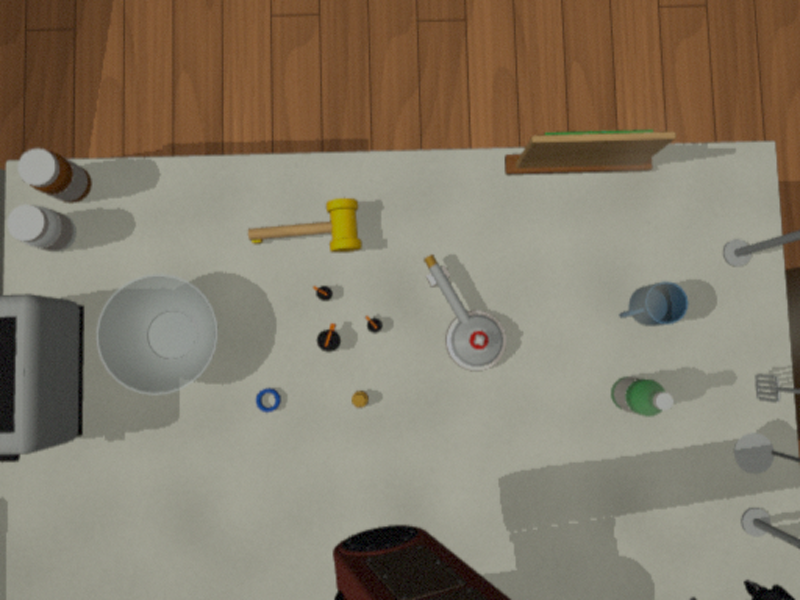

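View pics/side0.png

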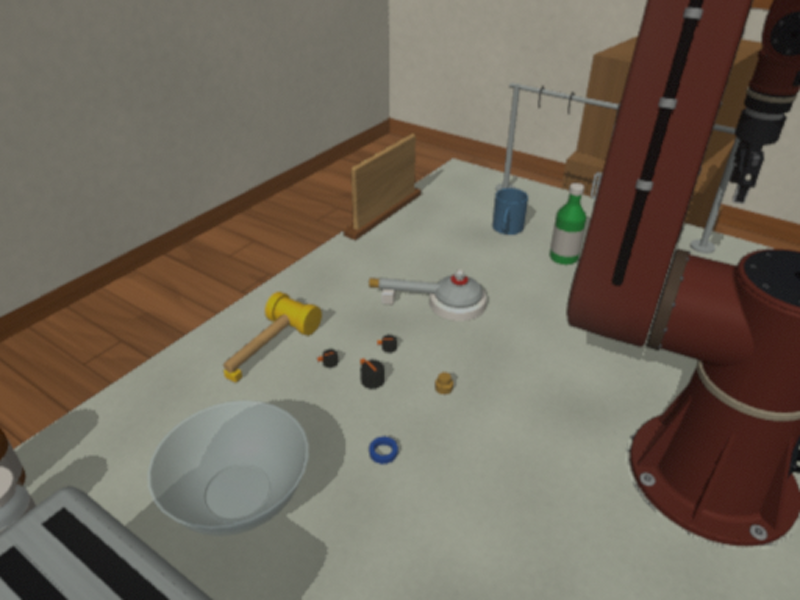

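The top view shows the largest cap at about (329,340)/800, with two smaller decoys at (323,293) and (374,325). The stud and red ring are at (480,340), and the handle runs up and left to (431,261). I'll enlarge these areas.

```bash
python3 - <<'E'
import cv2,numpy as np
def crop(n,u0,v0,w,h,k,t):
    p=np.load(f"pics/{n}0.npz")["p"][v0:v0+h,u0:u0+w,::-1]
    im=cv2.resize(p,None,fx=k,fy=k,interpolation=cv2.INTER_NEAREST)
    for i in range(0,w,5):
        cv2.putText(im,str(u0+i),(i*k,8),0,.3,(0,0,255),1); cv2.line(im,(i*k,10),(i*k,14),(0,0,255),1)
    for j in range(0,h,5):
        cv2.putText(im,str(v0+j),(0,j*k+8),0,.3,(255,0,0),1)
    cv2.imwrite(f"pics/{t}.png",im)
crop("top",190,175,60,55,10,"ctop")
crop("top",265,155,70,90,6,"htop")
crop("side",225,205,40,50,12,"cside")
crop("side",230,165,90,45,8,"hside")
E
```

```text
(no output)
```

View pics/ctop.png

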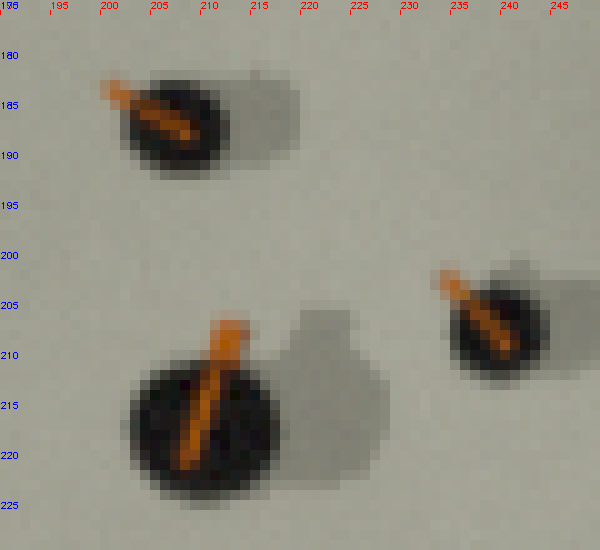

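View pics/htop.png

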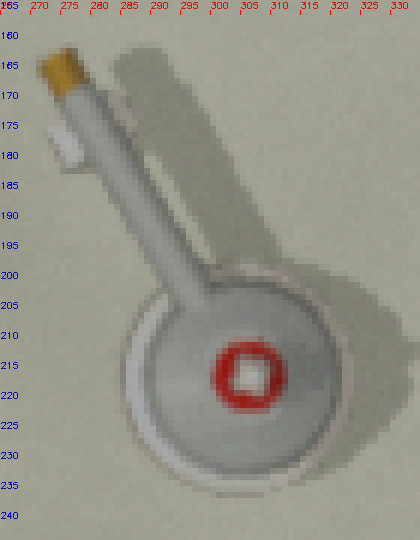

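View pics/cside.png

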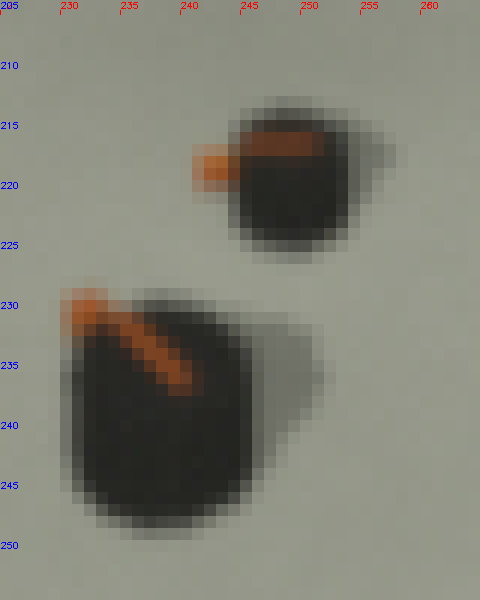

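View pics/hside.png

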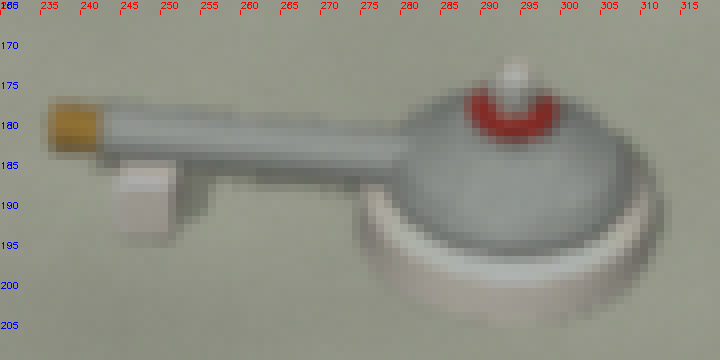

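```bash
cat > h.py <<'E'
import cv2,numpy as np
from rig import *
from scipy.optimize import minimize
def proj(n,P):
    c=calibration(n);T=np.linalg.inv(c["cam_to_world"]);P=np.atleast_2d(P)
    q=P@T[:3,:3].T+T[:3,3];q=q@np.asarray(c["camera_matrix"]).T
    return q[:,:2]/q[:,2:]
def ray(n,u,v,z):
    c=calibration(n);M=np.asarray(c["cam_to_world"])
    d=M[:3,:3]@np.linalg.inv(c["camera_matrix"])@np.array([u,v,1.]);o=M[:3,3]
    return o+d*(z-o[2])/d[2]
def pts(n,d,uv):
    c=calibration(n);M=np.asarray(c["cam_to_world"]);u,v=uv.T
    z=d[v,u];K=np.linalg.inv(c["camera_matrix"])
    q=(np.c_[u,v,np.ones(len(u))]@K.T)*z[:,None]
    return q@M[:3,:3].T+M[:3,3]
def raster(n,hulls,box,S=8):
    u0,v0,w,h=box;im=np.zeros((h*S,w*S),np.uint8)
    for P in hulls:
        q=proj(n,P);q=(q-[u0-.5,v0-.5])*S-.5
        hu=cv2.convexHull(q.astype(np.float32))
        cv2.fillConvexPoly(im,np.round(hu*16).astype(np.int32),255,cv2.LINE_AA,4)
    return cv2.resize(im,(w,h),interpolation=cv2.INTER_AREA)/255.
def capmodel(x,y,yaw,z=0):
    a=np.deg2rad(15+30*np.arange(12));r=.022/np.cos(np.pi/12)
    b=np.array([[r*np.cos(t),r*np.sin(t),k] for t in a for k in(0,.034)])
    t=np.array([[i,j,k] for i in(.02,.036) for j in(-.005,.005) for k in(.018,.03)])
    c,s=np.cos(yaw),np.sin(yaw);R=np.array([[c,-s,0],[s,c,0],[0,0,1]])
    return [b@R.T+[x,y,z],t@R.T+[x,y,z]]
def capmask(p):
    p=p.astype(float);g=p.max(2);sat=p[:,:,0]-p[:,:,2]
    return np.clip((150-p.mean(2))/(150-30),0,1),np.clip(sat/80,0,1)
E
python3 - <<'E'
from h import *
for n,box in(("top",(198,202,24,28)),("side",(226,226,22,26))):
    f=np.load(f"pics/{n}0.npz");p=f["p"].astype(float);u0,v0,w,h=box
    c=p[v0:v0+h,u0:u0+w]
    dark=np.clip((118-c.mean(2))/(118-35),0,1); 
    if n=="side": dark=np.clip((105-c.mean(2))/(105-35),0,1)
    sat=np.clip((c[:,:,0]-c[:,:,2]-15)/60,0,1)
    m=np.maximum(dark,sat)
    x0=ray(n,*((210.5,217.5) if n=="top" else (237.5,240)),.017)
    best=None
    for yaw in np.deg2rad(np.arange(-180,180,30)):
        cost=lambda q:((raster(n,capmodel(q[0]/1e3,q[1]/1e3,q[2]),box)-m)**2).sum()
        r=minimize(cost,[x0[0]*1e3,x0[1]*1e3,yaw],method="Nelder-Mead",options=dict(initial_simplex=[[x0[0]*1e3+a,x0[1]*1e3+b,yaw+e] for a,b,e in((0,0,0),(4,0,0),(0,4,0),(0,0,.3))]))
        if best is None or r.fun<best.fun: best=r
    print(n,"cap",best.x[:2],np.rad2deg(best.x[2]),best.fun,m.sum())
    # red ring
    P=p;red=np.clip((P[:,:,0]-np.maximum(P[:,:,1],P[:,:,2])-20)/110,0,1)
    bx=(295,205,22,22) if n=="top" else (283,168,22,20)
    a,b,w,h=bx;rc=red[b:b+h,a:a+w]
    bw=(rc>.35).astype(np.uint8)
    cs,_=cv2.findContours(bw,0,2);print([len(k) for k in cs])
    hull=cv2.convexHull(np.vstack(cs));fill=np.zeros_like(bw);cv2.fillConvexPoly(fill,hull,1)
    wt=np.maximum(rc,np.where(cv2.erode(fill,np.ones((3,3))),1,0))
    vv,uu=np.mgrid[0:h,0:w];uv=np.array([(wt*uu).sum(),(wt*vv).sum()])/wt.sum()+[a,b]
    print(n,"ring px",uv,"area",wt.sum(),"world",ray(n,*uv,.066))
    t=np.linspace(0,2*np.pi,40)
    # model ring fit (outer disc)
    def ring(q): return raster(n,[np.c_[q[0]/1e3+.0185*np.cos(t),q[1]/1e3+.0185*np.sin(t),t*0+.066]],bx)
    x0=ray(n,*uv,.066)[:2]*1e3
    r=minimize(lambda q:((ring(q)-wt)**2).sum(),x0,method="Nelder-Mead",options=dict(initial_simplex=[x0,x0+[3,0],x0+[0,3]]))
    print(" ringfit",r.x,r.fun)
    # brass tip of handle
    br=(P[:,:,0]-P[:,:,2]>50)
    reg=np.zeros_like(br);reg[(slice(160,172),slice(268,282)) if n=="top" else (slice(174,187),slice(232,246))]=1
    vu=np.argwhere(br&reg);Q=pts(n,f["d"],vu[:,::-1]);print(" brass px",vu.mean(0)[::-1],"world med",np.median(Q,0),"z",np.percentile(Q[:,2],[5,50,95]))
    d=f["d"];q=vu.mean(0)[::-1]
E
```

```text
top cap [562.97742574 136.3186262 ] -16.18770050702597 9.365769981581387 174.90261044176708
[11]
top ring px [305.95868473 217.26447456] area 95.93636363636364 world [ 0.55471385 -0.15712348  0.066     ]
 ringfit [ 554.99905495 -157.30799905] 10.295514344451117
 brass px [274.83333333 166.77777778] world med [ 0.71213351 -0.06905371  0.04766327] z [0.0449642  0.04766327 0.05336862]Traceback (most recent call last):
  File "<stdin>", line 13, in <module>
    res = _minimize_neldermead(fun, x0, args, callback, bounds=bounds,
                               **options)
    fsim[j] = func(sim[j])
              ~~~~^^^^^^^^
    fx = function(np.copy(x), *(wrapper_args + args))
  File "<stdin>", line 12, in <lambda>
  File "h.py", line 20, in raster
    q=proj(n,P);q=(q-[u0-.5,v0-.5])*S-.5
  File "h.py", line 5, in proj
    c=calibration(n);T=np.linalg.inv(c["cam_to_world"]);P=np.atleast_2d(P)
ValueError: time passes only in moves, steps and waits
```

```bash
python3 - <<'E'
from rig import *
import pickle
pickle.dump({n:{k:v for k,v in calibration(n).items()} for n in("top","side")},open("cal.pkl","wb"))
E
sed -i 's/^from scipy.*/&\nimport pickle\n_C=pickle.load(open("cal.pkl","rb"))\ncalibration=lambda n:_C[n]/' h.py
cat > fit.py <<'E'
from h import *
def fitcap(n,p,box,x0,z=0,T=None,yaws=np.arange(-180,180,30),zfree=False):
    u0,v0,w,h=box;c=p[v0:v0+h,u0:u0+w].astype(float)
    T=T or (118 if n=="top" else 105)
    dark=np.clip((T-c.mean(2))/(T-35),0,1);sat=np.clip((c[:,:,0]-c[:,:,2]-15)/60,0,1)
    m=np.maximum(dark,sat);best=None
    for yaw in np.deg2rad(yaws):
        cost=lambda q:((raster(n,capmodel(q[0]/1e3,q[1]/1e3,q[2],z),box)-m)**2).sum()
        s=np.array([x0[0]*1e3,x0[1]*1e3,yaw])
        r=minimize(cost,s,method="Nelder-Mead",options=dict(initial_simplex=[s,s+[4,0,0],s+[0,4,0],s+[0,0,.3]]))
        if best is None or r.fun<best.fun: best=r
    return best,m
E
python3 - <<'E'
from fit import *
for n,box,x0 in(("top",(198,202,24,28),(210.5,217.5)),("side",(226,226,22,26),(237.5,240))):
    f=np.load(f"pics/{n}0.npz");p=f["p"]
    b,m=fitcap(n,p,box,ray(n,*x0,.017))
    print(n,b.x[:2],np.rad2deg(b.x[2]),b.fun)
    # tab alone: orange pixels outermost
p=np.load("pics/side0.npz");d=p["d"];P=p["p"].astype(float);n="side"
# stud: vertical line: tip centre and red ring outer extents in side
t=np.linspace(0,2*np.pi,40)
for X in((.555,-.1573),(.552,-.156),(.555,-.154)):
    q=proj(n,np.c_[X[0]+.0185*np.cos(t),X[1]+.0185*np.sin(t),t*0+.066]);tip=proj(n,[X[0],X[1],.086])
    print(X,"ring u",q[:,0].min(),q[:,0].max(),"v",q[:,1].min(),q[:,1].max(),"tip",tip)
red=P[:,:,0]-np.maximum(P[:,:,1],P[:,:,2])
print(red[172:185,285:303].astype(int))
for nn,r,c in(("top",slice(160,172),slice(268,282)),("side",slice(174,187),slice(232,246))):
    f=np.load(f"pics/{nn}0.npz");PP=f["p"].astype(float);br=PP[:,:,0]-PP[:,:,2]>50;g=np.zeros_like(br);g[r,c]=1
    vu=np.argwhere(br&g);print(nn,vu.mean(0)[::-1],ray(nn,*vu.mean(0)[::-1],.042),np.median(pts(nn,f["d"],vu[:,::-1]),0))
# red/whitestud in top
f=np.load("pics/top0.npz");P=f["p"].astype(float);red=P[:,:,0]-np.maximum(P[:,:,1],P[:,:,2])
print(red[208:226,297:315].astype(int))
E
```

```text
top [562.97742574 136.3186262 ] -16.18770050702597 9.365769981581387
side [563.87551471 138.93091312] -20.35380534471488 20.954948312658395
(0.555, -0.1573) ring u 288.5148526102895 299.80473682842137 v 174.47765598815022 180.93488064454576 tip [[294.5329068  172.63727516]]
(0.552, -0.156) ring u 289.09394148315795 300.4044827070823 v 174.95594207471913 181.4355037136574 tip [[295.1285969  173.12223406]]
(0.555, -0.154) ring u 287.9941239586751 299.3018502894815 v 174.93814196496123 181.41694495518203 tip [[294.01682825 173.10416429]]
[[-3 -2 -3 -2 -3 -3 -3 -2  1  0 -1 -3 -3 -3 -4 -4 -2 -4]
 [-3 -3 -2 -2 -4 -2 -1  1  2  1  2  0 -2 -4 -3 -2 -2 -4]
 [-4 -3 -3 -3 -2 -1 -2  1 -2 -2  1  0 -1 -3 -3 -4 -4 -3]
 [-3 -4 -3 -1  3  8  2  1 -1 -2  0  0 -2 -3 -3 -4 -4 -3]
 [-3 -4 -2  8 29 32 10  1  0 -1  0  0  7 11  3 -2 -3 -4]
 [-3 -4  0 28 66 67 32  9 -1 -3  0  9 32 48 19  1 -3 -3]
 [-4 -4  0 36 77 87 63 29  8  4  7 36 67 78 38  6 -3 -3]
 [-4 -4 -1 24 67 88 80 56 39 39 41 67 88 82 37  4 -4 -3]
 [-4 -4 -3  8 39 74 87 87 79 81 83 90 86 63 20 -1 -3 -3]
 [-5 -4 -4 -2 10 34 59 76 77 78 78 77 59 27  3
[... 1050 characters left out ...]
  6  50  83  38   3  -1]
 [  0  -2   1  42 109 120  78  20   5   1  -1   2  13  63  83  47   2  -3]
 [ -1   0   2  43 109 110  42   5   1   2   2   5  31  83  90  51   1  -3]
 [ -2  -3   0  28 102 110  58   9   9   9   5   9  36  86  77  31   2   0]
 [ -3  -2  -2   8  78 112  87  50  60  42  18  15  50  90  66  17   0  -3]
 [ -1  -4  -1   1  35  79 110 114 118 107  82  71 102  82  34   1  -1  -2]
 [ -2  -3  -2  -1   4  29  71 100 114 111 113 101  79  33   4  -2   0  -1]
 [ -2  -1  -2  -2   0   3  19  46  57  55  55  47  29   2   0  -1  -2  -2]
 [ -3  -2  -2  -1  -2   1  -1   2   2   3   4   3   1  -4  -1   0  -2  -2]
 [ -3   0  -3  -1  -1  -1   0  -3  -3  -2  -1  -4   0  -1  -1  -2  -3  -3]]
```

The two cameras put the cap at about (0.563, 0.137) with yaw around -18°, and the stud at about (0.554, -0.156). The handle points at about 28.7°. Length checks agree: the brass tip is about 182 mm out and the ring spans 12 px. Next I'll plan the approach.

```bash
cat > plan.py <<'E'
from rig import *
import numpy as np,sys
from scipy.spatial.transform import Rotation as R
def show(s):
    r=R.from_quat(s["tool_rot"]).as_matrix();print("t",round(s["time"],2),"p",np.round(np.array(s["ee_pos"])*1e3,1),"yaw",round(np.degrees(np.arctan2(r[1,0],r[0,0])),1),"zax",np.round(r[:,2],3),"F",np.round(s["contact_force"],1),"w",round(s["width"]*1e3,1))
def plan(tx,ty,tz,yaw,step=55,dy=10):
    s=get_state();show(s);r=R.from_quat(s["tool_rot"]).as_matrix();psi=np.degrees(np.arctan2(r[1,0],r[0,0]))
    d=np.array([tx,ty,tz])-np.array(s["ee_pos"])*1e3;D=yaw-psi   # explicit, no wrapping
    n=int(max(np.ceil(np.linalg.norm(d)/step),np.ceil(abs(D)/dy),1))
    for i in range(n):
        a=np.radians(psi+D*i/n);e=d/n
        print([round(v,1) for v in (e[0]*np.cos(a)+e[1]*np.sin(a),e[0]*np.sin(a)-e[1]*np.cos(a),-e[2],-D/n)])
if __name__=="__main__": plan(*map(float,sys.argv[1:]))
E
python3 plan.py 563 137 150 162
```

```text
t 0.1 p [ 136.9 -506.5  230.8] yaw 15.1 zax [-0.     0.001 -1.   ] F [-0.1  0.5 -0.3] w 85.7
[np.float64(38.6), np.float64(-34.0), np.float64(5.4), np.float64(-9.8)]
[np.float64(43.8), np.float64(-26.9), np.float64(5.4), np.float64(-9.8)]
[np.float64(47.8), np.float64(-19.1), np.float64(5.4), np.float64(-9.8)]
[np.float64(50.3), np.float64(-10.7), np.float64(5.4), np.float64(-9.8)]
[np.float64(51.4), np.float64(-2.0), np.float64(5.4), np.float64(-9.8)]
[np.float64(51.0), np.float64(6.8), np.float64(5.4), np.float64(-9.8)]
[np.float64(49.1), np.float64(15.4), np.float64(5.4), np.float64(-9.8)]
[np.float64(45.8), np.float64(23.5), np.float64(5.4), np.float64(-9.8)]
[np.float64(41.1), np.float64(30.9), np.float64(5.4), np.float64(-9.8)]
[np.float64(35.2), np.float64(37.5), np.float64(5.4), np.float64(-9.8)]
[np.float64(28.4), np.float64(42.9), np.float64(5.4), np.float64(-9.8)]
[np.float64(20.6), np.float64(47.1), np.float64(5.4), np.float64(-9.8)]
[np.float64(12.3), np.float64(50.0), np.float64(5.4), np.float64(-9.8)]
[np.float64(3.7), np.float64(51.3), np.float64(5.4), np.float64(-9.8)]
[np.float64(-5.1), np.float64(51.2), np.float64(5.4), np.float64(-9.8)]
```

```bash
sed -i 's/round(v,1) for/float(round(v,1)) for/' plan.py
python3 -m handwheel '[[39,-34,5,-10,0.45],[44,-27,5,-10,0.45],[48,-19,5,-10,0.45],[50,-11,5,-10,0.45],[51,-2,5,-10,0.45]]' 40; python3 plan.py 563 137 150 162
```

```text
time: 0.72
ee_pos: [0.2773, -0.2859, 0.2038]
tool_rot: [0.837, 0.547, 0.0, -0.001]
contact_force: [1.0, 0.4, -0.5]
width: 0.0617
t 0.72 p [ 277.3 -285.9  203.8] yaw 66.3 zax [-0.     0.002 -1.   ] F [ 1.   0.4 -0.5] w 61.7
[50.2, 9.2, 5.4, -9.6]
[48.0, 17.4, 5.4, -9.6]
[44.4, 25.1, 5.4, -9.6]
[39.6, 32.2, 5.4, -9.6]
[33.7, 38.3, 5.4, -9.6]
[26.9, 43.4, 5.4, -9.6]
[19.3, 47.2, 5.4, -9.6]
[11.2, 49.8, 5.4, -9.6]
[2.8, 51.0, 5.4, -9.6]
[-5.8, 50.7, 5.4, -9.6]
```

```bash

python3 -m handwheel '[[50,9,5,-10,0.45],[48,17,5,-10,0.45],[44,25,5,-10,0.45],[40,32,5,-10,0.45],[34,38,5,-10,0.45]]'; python3 plan.py 563 137 150 162
```

```text
time: 1.35
ee_pos: [0.4161, -0.0628, 0.1783]
tool_rot: [0.515, 0.857, 0.001, -0.0]
contact_force: [1.6, -0.5, 0.8]
width: 0.062
t 1.35 p [416.1 -62.8 178.3] yaw 117.9 zax [ 0.001  0.001 -1.   ] F [ 1.6 -0.5  0.8] w 62.0
[21.5, 44.7, 5.7, -8.8]
[14.4, 47.4, 5.7, -8.8]
[7.0, 49.1, 5.7, -8.8]
[-0.6, 49.6, 5.7, -8.8]
[-8.2, 48.9, 5.7, -8.8]
```

```bash

python3 -m handwheel '[[21.5,45,6,-9,0.45],[14,47,6,-9,0.45],[7,49,6,-9,0.45],[-1,50,6,-9,0.45],[-8,49,6,-9,0.45]]'; python3 plan.py 563 137 80 162
```

```text
time: 1.98
ee_pos: [0.563, 0.1477, 0.1466]
tool_rot: [0.134, 0.991, 0.0, -0.0]
contact_force: [1.4, -0.6, -0.1]
width: 0.062
t 1.98 p [563.  147.7 146.6] yaw 164.6 zax [-0.     0.001 -1.   ] F [ 1.4 -0.6 -0.1] w 62.0
[-1.4, -5.1, 33.3, 1.3]
[-1.5, -5.1, 33.3, 1.3]
```

```bash

python3 -m handwheel '[[-1.5,-5,33,1.3,0.45],[-1.5,-5,33,1.3,0.45],[0,0,0,0,0.45]]'; python3 plan.py 563 137 45 162; python3 - <<'E'
from h import *
for n,b in(("side",(190,170,100,90)),("top",(170,170,90,80))):
    p,d=read_camera(n);np.savez(f"pics/{n}1.npz",p=p,d=d);u,v,w,h=b
    cv2.imwrite(f"pics/{n}1.png",cv2.resize(p[v:v+h,u:u+w,::-1],None,fx=6,fy=6,interpolation=cv2.INTER_CUBIC))
E
```

```text
time: 2.35
ee_pos: [0.5641, 0.1409, 0.0774]
tool_rot: [0.153, 0.988, 0.0, -0.001]
contact_force: [-0.1, -0.7, -0.6]
width: 0.0616
t 2.35 p [564.1 140.9  77.4] yaw 162.3 zax [-0.001  0.001 -1.   ] F [-0.1 -0.7 -0.6] w 61.6
[-0.1, -4.1, 32.4, 0.3]
```

View pics/side1.png

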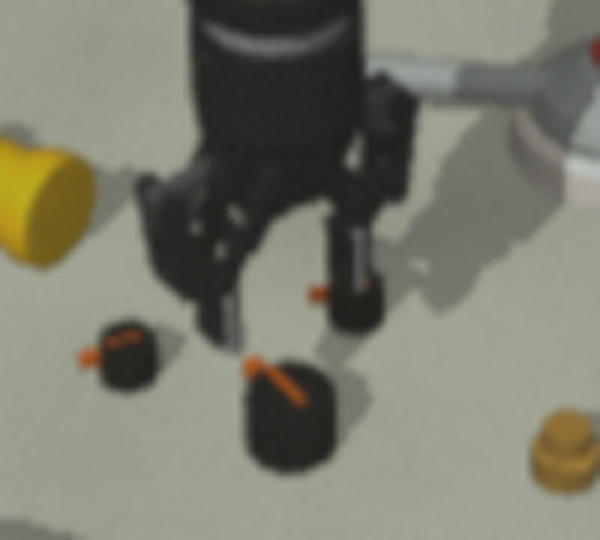

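View pics/top1.png

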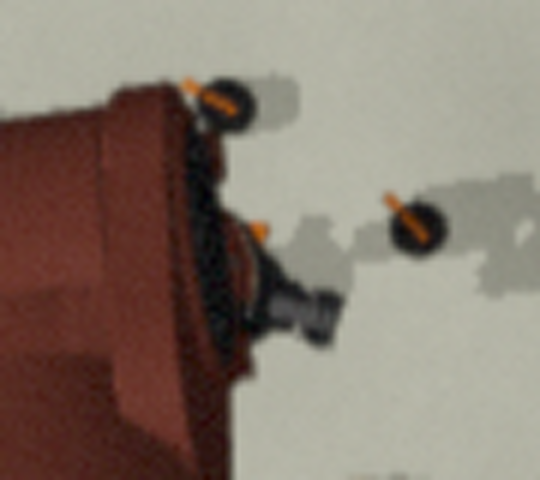

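The side picture shows the fingertips at about native (227,227) and (249,219), straddling the cap, which is centred near (238.5,240). I'll compare these with the projected tool position.

```bash
python3 - <<'E'
from h import *
a=np.radians(162.3);y=np.array([np.sin(a),-np.cos(a),0])
for z in(.078,.083):
  for w in(.031,.037): print(z,w,[np.round(proj("side",np.array([.5641,.1409,z])+k*w*y),1)[0] for k in(1,-1)])
im=cv2.resize(np.load("pics/side1.npz")["p"][200:250,215:265,::-1],None,fx=12,fy=12,interpolation=cv2.INTER_NEAREST)
im=np.clip(im.astype(float)*1.8,0,255).astype(np.uint8)
for i in range(0,50,5): cv2.putText(im,str(215+i),(i*12,8),0,.3,(0,0,255));cv2.putText(im,str(200+i),(0,i*12+8),0,.3,(255,0,0))
cv2.imwrite("pics/s1b.png",im)
E
```

```text
0.078 0.031 [array([227.8, 227.8]), array([246. , 218.8])]
0.078 0.037 [array([226. , 228.7]), array([247.8, 218. ])]
0.083 0.031 [array([227.7, 226.4]), array([246. , 217.5])]
0.083 0.037 [array([225.9, 227.3]), array([247.7, 216.6])]
```

View pics/s1b.png

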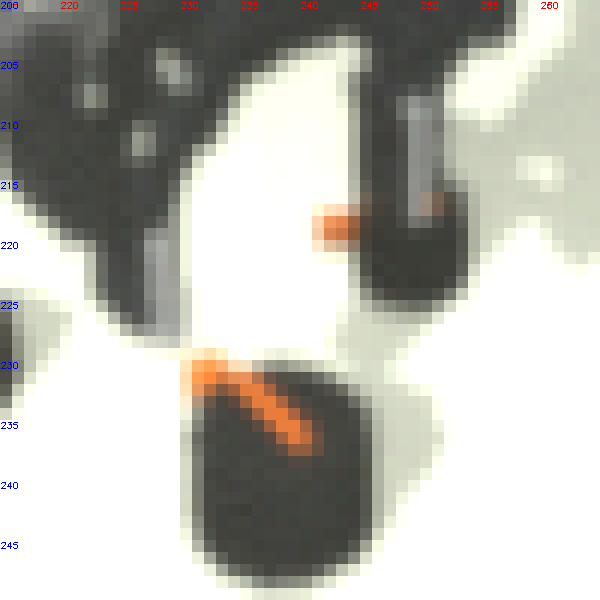

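```bash

python3 -m handwheel '[[0,-2.5,30,0,0.45],[0,0,22,0,0.45],[0,0,12,0,0.45],[0,0,6,0,0.45],[0,0,0,0,0.45]]'; python3 plan.py 564 138.5 3 162.5
```

```text
time: 3.08
ee_pos: [0.5715, 0.1394, 0.0159]
tool_rot: [0.153, 0.988, 0.003, 0.007]
contact_force: [0.6, 0.2, 1.1]
width: 0.0617
t 3.08 p [571.5 139.4  15.9] yaw 162.4 zax [ 0.015  0.003 -1.   ] F [0.6 0.2 1.1] w 61.7
[6.8, -3.2, 12.9, -0.1]
```

```bash

python3 -m handwheel '[[0,0,0,0,0.45]]'; python3 -c "
from plan import *
s=get_state();print(np.round(s['joint_positions'],3),np.round(s['tau'],1),np.round(s['dq'],3))"; python3 plan.py 564 138.5 3 162.5
```

```text
time: 3.2
ee_pos: [0.572, 0.1395, 0.0167]
tool_rot: [0.153, 0.988, 0.003, 0.008]
contact_force: [0.7, 0.7, 0.2]
width: 0.0621
[ 0.114  0.596 -0.287  0.672  0.001  0.422] [ -0.  -65.8  25.8  -0.2   0.   -0. ] [ 0.001 -0.002  0.005  0.003  0.002 -0.001]
t 3.2 p [572.  139.5  16.7] yaw 162.4 zax [ 0.016  0.003 -1.   ] F [0.7 0.7 0.2] w 62.1
[7.4, -3.4, 13.7, -0.1]
```

```bash

python3 -m handwheel '[[7.4,-1,0,0,0.45],[0,0,0,0,0.45]]'; python3 plan.py 564 138.5 3 162.5
```

```text
time: 3.45
ee_pos: [0.5645, 0.141, 0.0174]
tool_rot: [0.153, 0.988, 0.003, 0.008]
contact_force: [1.2, -0.1, -0.1]
width: 0.0619
t 3.45 p [564.5 141.   17.4] yaw 162.4 zax [ 0.017  0.003 -1.   ] F [ 1.2 -0.1 -0.1] w 61.9
[-0.3, -2.6, 14.4, -0.1]
```

```bash

python3 -m handwheel '[[0,-2,5,0,0.45],[0,0,5,0,0.45],[0,0,3,0,0.45],[0,0,0,0,0.45]]'; python3 plan.py 564 138.5 3 162.5
```

```text
time: 3.95
ee_pos: [0.5641, 0.139, 0.0034]
tool_rot: [0.153, 0.988, 0.003, 0.008]
contact_force: [-1.2, 0.3, 0.1]
width: 0.0618
t 3.95 p [564.1 139.    3.4] yaw 162.4 zax [ 0.017  0.003 -1.   ] F [-1.2  0.3  0.1] w 61.8
[-0.1, -0.5, 0.4, -0.1]
```

```bash

python3 -m handwheel '[[0,0,0,0,-1],[0,0,0,0,-1],[0,0,0,0,-1],[0,0,0,0,-1]]' 70; python3 plan.py 564 138.5 60 162.5
```

```text
time: 4.45
ee_pos: [0.5644, 0.139, 0.0037]
tool_rot: [0.153, 0.988, 0.003, 0.008]
contact_force: [0.0, 0.1, -0.5]
width: 0.0424
t 4.45 p [564.4 139.    3.7] yaw 162.4 zax [ 0.017  0.003 -1.   ] F [ 0.   0.1 -0.5] w 42.4
[0.1, -0.3, -28.1, -0.0]
[0.1, -0.3, -28.1, -0.0]
```

```bash

python3 -m handwheel '[[0,0,0,0,-1],[0,0,-20,0,-1],[0,0,-20,0,-1],[0,0,-20,0,-1],[0,0,0,0,-1]]'; python3 plan.py 554 -156 150 208.7; python3 - <<'E'
from h import *
for n,b in(("side",(190,150,100,90)),):
    p,d=read_camera(n);np.savez(f"pics/{n}2.npz",p=p,d=d);u,v,w,h=b
    cv2.imwrite(f"pics/{n}2.png",cv2.resize(p[v:v+h,u:u+w,::-1],None,fx=6,fy=6,interpolation=cv2.INTER_CUBIC))
E
```

```text
time: 5.08
ee_pos: [0.5626, 0.1387, 0.0643]
tool_rot: [0.153, 0.988, 0.003, 0.007]
contact_force: [0.0, -0.3, -1.3]
width: 0.0422
t 5.08 p [562.6 138.7  64.3] yaw 162.4 zax [ 0.016  0.003 -1.   ] F [ 0.  -0.3 -1.3] w 42.2
[-13.5, -47.2, -14.3, -7.7]
[-7.0, -48.6, -14.3, -7.7]
[-0.4, -49.1, -14.3, -7.7]
[6.2, -48.7, -14.3, -7.7]
[12.7, -47.5, -14.3, -7.7]
[18.9, -45.3, -14.3, -7.7]
```

View pics/side2.png

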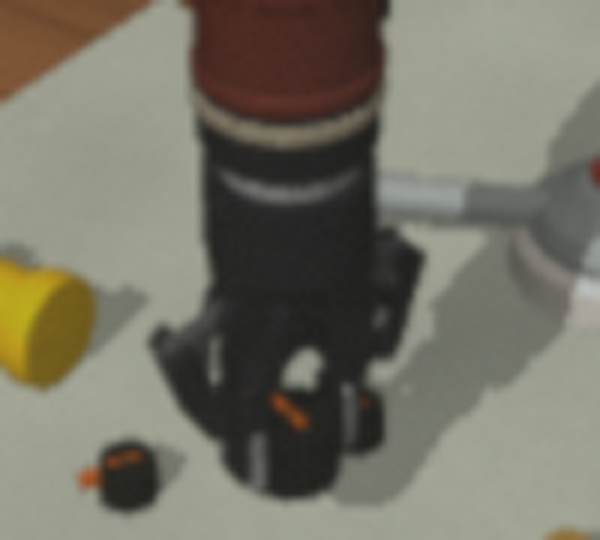

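The cap came up in the gripper, sitting between the pads at about (290,440) in the crop, with its stripe direction unchanged. The underside is at TCP z minus 3.7 mm. Next I'll carry it over the stud.

```bash

python3 -m handwheel '[[-13,-47,-25,-8,-1],[-7,-49,-25,-8,-1],[0,-49,-15,-8,-1],[6,-49,-5,-8,-1],[13,-47,0,-8,-1]]'; python3 plan.py 554 -156 130 208.7
```

```text
time: 5.75
ee_pos: [0.5547, -0.1104, 0.1285]
tool_rot: [-0.208, 0.978, 0.001, 0.004]
contact_force: [0.7, -0.2, -1.2]
width: 0.0427
t 5.75 p [ 554.7 -110.4  128.5] yaw -156.0 zax [ 0.007  0.004 -1.   ] F [ 0.7 -0.2 -1.2] w 42.7
[0.5, -1.1, -0.0, -9.9]
[0.7, -1.0, -0.0, -9.9]
[0.9, -0.9, -0.0, -9.9]
[1.0, -0.7, -0.0, -9.9]
[1.1, -0.5, -0.0, -9.9]
[1.2, -0.3, -0.0, -9.9]
[1.2, -0.1, -0.0, -9.9]
[1.2, 0.1, -0.0, -9.9]
[1.2, 0.3, -0.0, -9.9]
[1.1, 0.5, -0.0, -9.9]
[1.0, 0.7, -0.0, -9.9]
[0.9, 0.8, -0.0, -9.9]
[0.7, 1.0, -0.0, -9.9]
[0.6, 1.1, -0.0, -9.9]
[0.4, 1.2, -0.0, -9.9]
[0.2, 1.2, -0.0, -9.9]
[-0.1, 1.2, -0.0, -9.9]
[-0.3, 1.2, -0.0, -9.9]
[-0.5, 1.1, -0.0, -9.9]
[-0.7, 1.0, -0.0, -9.9]
[-0.8, 0.9, -0.0, -9.9]
[-1.0, 0.8, -0.0, -9.9]
[-1.1, 0.6, -0.0, -9.9]
[-1.2, 0.4, -0.0, -9.9]
[-1.2, 0.2, -0.0, -9.9]
[-1.2, -0.0, -0.0, -9.9]
[-1.2, -0.2, -0.0, -9.9]
[-1.2, -0.4, -0.0, -9.9]
[-1.1, -0.6, -0.0, -9.9]
[-0.9, -0.8, -0.0, -9.9]
[-0.8, -1.0, -0.0, -9.9]
[-0.6, -1.1, -0.0, -9.9]
[-0.4, -1.2, -0.0, -9.9]
[-0.2, -1.2, -0.0, -9.9]
[0.0, -1.2, -0.0, -9.9]
[0.2, -1.2, -0.0, -9.9]
[0.4, -1.2, -0.0, -9.9]
```

```bash
sed -i 's/D=yaw-psi .*/D=(yaw-psi+180)%360-180/' plan.py
python3 plan.py 554 -156 130 -151.3
```

```text
t 5.75 p [ 554.7 -110.4  128.5] yaw -156.0 zax [ 0.007  0.004 -1.   ] F [ 0.7 -0.2 -1.2] w 42.7
[19.2, -41.4, -1.5, -4.7]
```

```bash

python3 -m handwheel '[[9.5,-21,-1,-2.5,-1],[9.5,-20.5,-1,-2,-1],[0,0,0,0,-1]]';python3 plan.py 554 -156 130 -151.3; python3 - <<'E'
from h import *
for n,b in(("side",(250,130,80,75)),("top",(265,150,90,90))):
    p,d=read_camera(n);np.savez(f"pics/{n}3.npz",p=p,d=d);u,v,w,h=b;k=7
    im=cv2.resize(p[v:v+h,u:u+w,::-1],None,fx=k,fy=k,interpolation=cv2.INTER_CUBIC);im=np.clip(im*1.6,0,255).astype(np.uint8)
    for i in range(0,w,10):cv2.putText(im,str(u+i),(i*k,8),0,.35,(0,0,255))
    for i in range(0,h,10):cv2.putText(im,str(v+i),(0,i*k+8),0,.35,(255,0,0))
    cv2.imwrite(f"pics/{n}3.png",im)
E
```

```text
time: 6.12
ee_pos: [0.5533, -0.1608, 0.1265]
tool_rot: [-0.246, 0.969, 0.002, 0.002]
contact_force: [0.0, 0.6, -0.6]
width: 0.0424
t 6.12 p [ 553.3 -160.8  126.5] yaw -151.6 zax [ 0.003  0.005 -1.   ] F [ 0.   0.6 -0.6] w 42.4
[-2.9, 3.9, -3.5, -0.3]
```

View pics/side3.png

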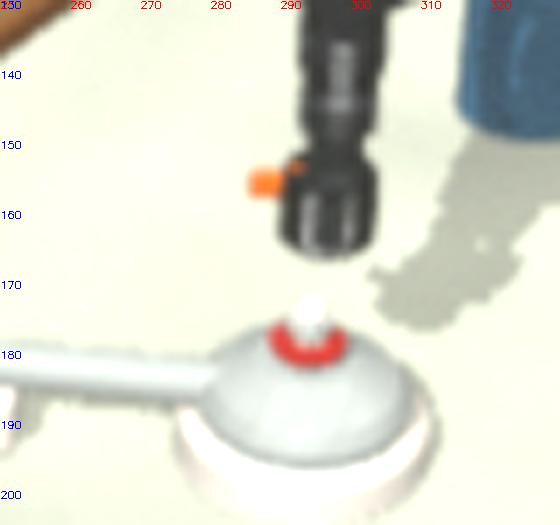

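View pics/top3.png

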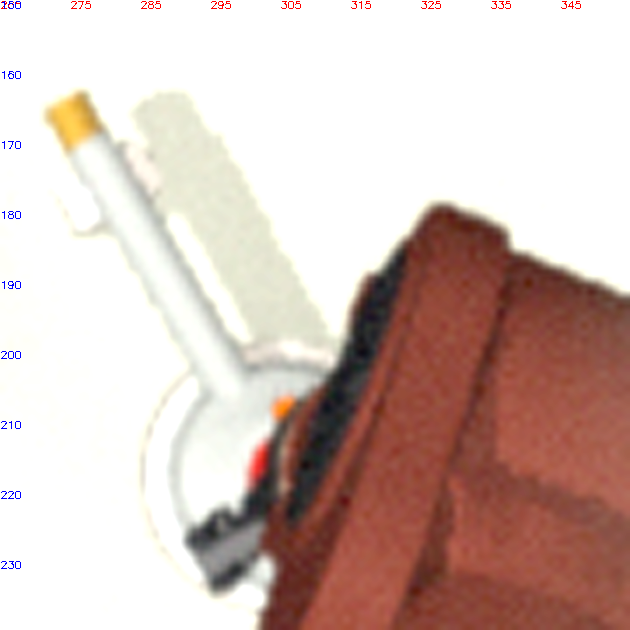

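```bash
python3 - <<'E'
from h import *
p=np.load("pics/side3.npz")["p"].astype(float);g=p.mean(2)
print(g[150:170,284:306].astype(int))
# model
for q in((553.3,-160.8),):
    for zb in(122.8,):
        P=capmodel(q[0]/1e3,q[1]/1e3,np.radians(28.4),zb/1e3)[0]
        b=P[::2];u=proj("side",b);t=proj("side",P[1::2])
        print("bottom u",u[:,0].min(),u[:,0].max(),"vmax",u[:,1].max(),"top u",t[:,0].min(),t[:,0].max(),t[:,1].min())
        print("tab",proj("side",capmodel(q[0]/1e3,q[1]/1e3,np.radians(28.4),zb/1e3)[1]).round(1).tolist())
E
```

```text
[[159 159 157 158 156 156 155 152 146 113  67  42  41  45  46  43  42  62
  124 145 148 148]
 [160 159 158 158 158 157 154 136 117  88  55  42  41  43  41  41  42  62
  123 146 148 149]
 [159 159 158 157 157 155 142 108  71  49  44  41  41  41  41  39  38  51
  100 135 148 149]
 [159 157 151 148 148 144 119  85  67  54  43  40  40  42  41  40  40  42
   61 109 141 151]
 [159 146 132 127 125 122  88  65  62  52  43  42  43  44  45  43  43  41
   43  78 132 151]
 [157 133 110 104 102 100  73  47  44  43  42  44  47  49  51  49  43  40
   39  63 129 151]
 [157 129 103  94  94  89  64  41  38  42  44  45  47  46  48  48  44  39
   37  62 129 152]
 [158 133 107 101  98  85  58  39  38  48  57  49  43  43  42  47  48  40
   38  65 131 153]
 [160 150 139 137 134 106  64  40  41  68  79  61  43  38  43  55  54  45
   38  66 132 155]
 [161 159 159 159 156 126  75  43  45  78  85  63  45  43  46  62  61  43
   39  67 134 156]
 [161 160 160 161 157 127  74  42  46  80  83  60  47  45  47  67  61  44
   41  77 137 158]
 [160 161 161 160 156 121  69  41  46  84  84  60  46  45  48  73  64  44
   
[... 323 characters left out ...]
7 110  82  91  94  82  65  62  65  74  65  77
  114 148 160 162]
 [158 158 158 158 159 158 156 145 128 115 107 100  85  83  93  96 113 130
  148 159 161 163]
 [157 157 158 158 158 158 158 158 155 147 137 132 127 128 136 135 149 157
  158 150 155 160]
 [157 158 158 158 157 158 158 158 159 158 157 157 157 157 158 158 160 159
  148 132 137 143]
 [155 156 157 157 158 158 158 158 159 159 158 159 160 160 161 160 161 159
  138 125 123 122]]
bottom u 289.30306246270186 303.1977036372477 vmax 166.6923875391453 top u 289.89484308835415 304.00779488353834 150.037901370331
tab [[290.4, 156.8], [290.6, 153.6], [290.3, 158.5], [290.5, 155.2], [285.4, 156.5], [285.6, 153.3], [285.2, 158.1], [285.4, 154.9]]
```

In the side view the cap's left and right edges are at 289.5 and 303.4, which matches the model at the measured TCP, so the side camera agrees with the robot. The top camera read y about 3 mm low at the grasp. With that bias removed, both cameras put the stud at about (555, -154.5). I'll move there in small steps.

```bash
python3 plan.py 555 -154.5 115 -151.4
```

```text
t 6.22 p [ 553.1 -159.1  126.6] yaw -151.5 zax [ 0.003  0.006 -1.   ] F [-0.3  0.3 -0.4] w 42.6
[-3.8, 3.1, 11.6, -0.1]
```

```bash

python3 -m handwheel '[[-3.8,3.1,6,0,-1],[0,0,6,0,-1],[0,0,0,0,-1]]';python3 plan.py 555 -154.5 98 -151.4
```

```text
time: 6.6
ee_pos: [0.5547, -0.1515, 0.1128]
tool_rot: [-0.247, 0.969, 0.003, 0.002]
contact_force: [0.3, -0.1, -0.6]
width: 0.042
t 6.6 p [ 554.7 -151.5  112.8] yaw -151.4 zax [ 0.001  0.007 -1.   ] F [ 0.3 -0.1 -0.6] w 42.0
[1.2, -2.8, 14.8, 0.0]
```

```bash

python3 -m handwheel '[[1.2,-2.8,0,0,-1],[0,0,5,0,-1],[0,0,3,0,-1],[0,0,0,0,-1]]';python3 plan.py 555 -154.5 98 -151.4
```

```text
time: 7.1
ee_pos: [0.5552, -0.1545, 0.1045]
tool_rot: [-0.247, 0.969, 0.003, 0.002]
contact_force: [0.8, -0.2, -0.3]
width: 0.0423
t 7.1 p [ 555.2 -154.5  104.5] yaw -151.4 zax [ 0.002  0.007 -1.   ] F [ 0.8 -0.2 -0.3] w 42.3
[0.2, 0.1, 6.5, 0.0]
```

```bash
cat > look.py <<'E'
from h import *
import sys
t=sys.argv[1];n="side";u,v,w,h,k=270,145,50,45,12
p,d=read_camera(n);np.savez(f"pics/{n}{t}.npz",p=p,d=d)
im=cv2.resize(p[v:v+h,u:u+w,::-1],None,fx=k,fy=k,interpolation=cv2.INTER_NEAREST);im=np.clip(im*1.5,0,255).astype(np.uint8)
for i in range(0,w,5):cv2.putText(im,str(u+i),(i*k,8),0,.35,(0,0,255))
for i in range(0,h,5):cv2.putText(im,str(v+i),(0,i*k+8),0,.35,(255,0,0))
cv2.imwrite(f"pics/{n}{t}.png",im)
s=get_state();x,y,z=s["ee_pos"]
P=capmodel(x,y,np.radians(28.6),z-.0037)[0]
b=proj(n,P[::2]);tt=proj(n,P[1::2]);print("bottom u",b[:,0].min().round(2),b[:,0].max().round(2),"vmax",b[:,1].max().round(2),"top u",tt[:,0].min().round(2),tt[:,0].max().round(2))
E
python3 look.py 4; python3 -c "
import numpy as np
g=np.load('pics/side4.npz')['p'].astype(float)
print(g.mean(2)[155:178,285:306].astype(int))"
```

```text
bottom u 287.41 301.2 vmax 173.15 top u 287.97 301.97
[[161 160 159 159 157 141  96  55  42  49  56  57  52  44  44  60 109 144
  155 154 154]
 [161 161 161 161 160 154 122  73  45  46  51  53  50  44  58 104 136 151
  156 156 156]
 [162 161 161 161 159 140 115  76  45  42  46  47  43  45  68 130 153 157
  157 156 157]
 [162 162 161 159 141 103  77  57  43  43  44  43  42  41  60 112 146 157
  159 159 158]
 [160 160 159 147 112  73  52  44  42  42  42  42  41  42  45  72 117 149
  160 161 160]
 [142 141 141 117  82  60  49  43  43  42  41  42  41  43  42  47  88 142
  160 162 161]
 [115 114 113  87  55  47  45  45  43  45  47  45  45  44  39  41  75 139
  161 162 162]
 [101  99  97  71  45  41  43  43  45  47  49  49  49  44  41  40  65 136
  161 163 163]
 [ 94  91  86  62  42  40  43  48  46  47  46  47  48  43  40  38  67 137
  160 163 164]
 [108 102  90  63  41  41  55  70  57  44  42  43  48  47  40  39  68 137
  161 163 163]
 [138 133 116  75  43  43  72  90  66  46  41  44  57  55  42  40  69 136
  161 164 163]
 [157 155 133  83  44  46  81  92  68  46  43  47  64  57  44  42  
[... 301 characters left out ...]
8  94  54  53  95  85  57  44  45  51  75  62  44  52 110 149
  158 148 130]
 [158 158 154 132  91  66  98  87  61  51  53  58  86  70  48  67 122 141
  142 130 121]
 [158 159 159 155 134 110 104  92  75  77  79  83 101  83  75  95 127 129
  124 121 120]
 [159 157 158 159 156 146 135 133 121 118 111 115 129 116 108 115 121 121
  121 121 120]
 [157 157 157 157 156 152 151 164 165 162 142 133 148 145 128 119 119 120
  120 121 120]
 [157 155 154 151 142 135 146 160 169 169 151 138 143 150 132 120 119 120
  121 120 121]
 [149 142 137 129 114 106 131 145 154 155 138 131 121 125 120 117 119 119
  120 120 121]
 [131 124 119 107  89  85 109 129 143 144 127 111  90  88 100 106 112 116
  118 119 120]]
```

View pics/side4.png

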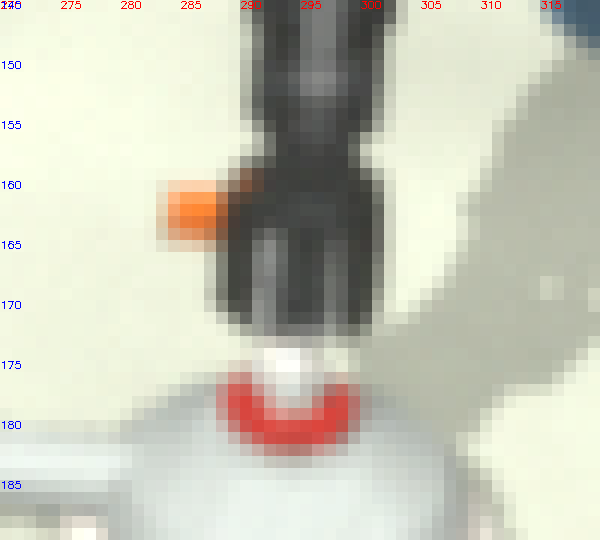

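The view now shows the cap's mid column at 294.5 in line with the stud's axis, which extrapolates to 294.55 at that height. The gap along the line of sight also looks consistent. I'll lower it carefully.

```bash

python3 -m handwheel '[[0,0,5,0,-1],[0,0,5,0,-1],[0,0,3,0,-1],[0,0,0,0,-1]]';python3 plan.py 555 -154.5 88 -151.4
```

```text
time: 7.65
ee_pos: [0.5552, -0.1544, 0.0906]
tool_rot: [-0.247, 0.969, 0.003, 0.002]
contact_force: [-0.2, 0.1, -0.5]
width: 0.0425
t 7.65 p [ 555.2 -154.4   90.6] yaw -151.4 zax [ 0.002  0.007 -1.   ] F [-0.2  0.1 -0.5] w 42.5
[0.2, 0.0, 2.6, 0.0]
```

```bash

python3 -m handwheel '[[0,0,3,0,-1],[0,0,2,0,-1],[0,0,0,0,-1]]';python3 plan.py 555 -154.5 84 -151.4
```

```text
time: 8.02
ee_pos: [0.5553, -0.1544, 0.0854]
tool_rot: [-0.247, 0.969, 0.003, 0.002]
contact_force: [1.1, 0.7, -0.4]
width: 0.0427
t 8.03 p [ 555.3 -154.4   85.4] yaw -151.4 zax [ 0.002  0.007 -1.   ] F [ 1.1  0.7 -0.4] w 42.7
[0.3, 0.1, 1.4, 0.0]
```

```bash

python3 -m handwheel '[[0,0,2,0,-1],[0,0,2,0,-1],[0,0,0,0,-1]]';python3 plan.py 555 -154.5 78 -151.4;python3 -m handwheel '[[0,0,2,0,-1],[0,0,0,0,-1]]'
```

```text
time: 8.4
ee_pos: [0.5559, -0.1549, 0.0817]
tool_rot: [-0.247, 0.969, 0.002, 0.002]
contact_force: [0.4, -1.2, 0.1]
width: 0.0423
t 8.4 p [ 555.9 -154.9   81.7] yaw -151.4 zax [ 0.003  0.006 -1.   ] F [ 0.4 -1.2  0.1] w 42.3
[0.6, 0.8, 3.7, 0.0]
time: 8.65
ee_pos: [0.5565, -0.1554, 0.0808]
tool_rot: [-0.247, 0.969, 0.002, 0.003]
contact_force: [-1.3, -0.4, 0.9]
width: 0.0428
```

```bash

python3 -m handwheel '[[0,0,2,0,-1]]';python3 -m handwheel '[[0,0,2,0,-1]]';python3 -m handwheel '[[0,0,0,0,-1]]'; python3 look.py 5
```

```text
time: 8.78
ee_pos: [0.5569, -0.1556, 0.0798]
tool_rot: [-0.247, 0.969, 0.001, 0.003]
contact_force: [-3.8, 0.0, 14.0]
width: 0.0424
time: 8.9
ee_pos: [0.557, -0.1557, 0.0785]
tool_rot: [-0.247, 0.969, 0.001, 0.004]
contact_force: [-3.5, 0.3, 7.5]
width: 0.0426
time: 9.02
ee_pos: [0.5567, -0.1556, 0.0784]
tool_rot: [-0.247, 0.969, 0.001, 0.003]
contact_force: [0.2, 0.2, -0.8]
width: 0.0428
bottom u 286.79 300.4 vmax 179.55 top u 287.33 301.15
```

View pics/side5.png

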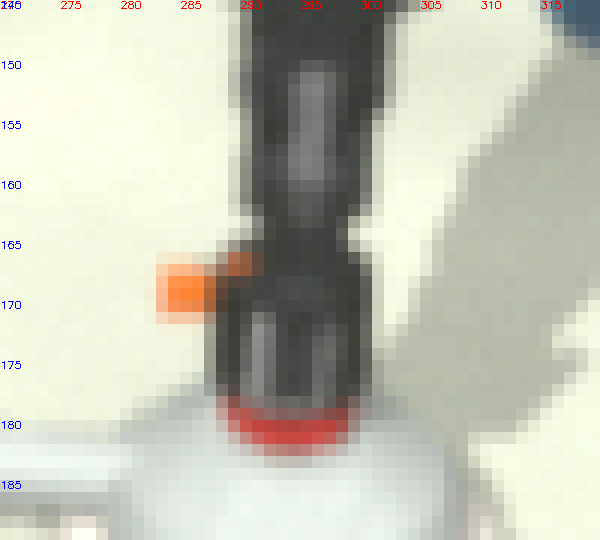

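```bash

python3 -m handwheel '[[0,0,3,0,-1]]';python3 -m handwheel '[[0,0,3,0,-1]]';python3 -m handwheel '[[0,0,3,0,-1]]'
```

```text
time: 9.2
ee_pos: [0.5568, -0.1557, 0.0757]
tool_rot: [-0.247, 0.969, 0.001, 0.003]
contact_force: [-2.6, -0.5, 3.9]
width: 0.0423
time: 9.32
ee_pos: [0.5564, -0.1556, 0.0723]
tool_rot: [-0.247, 0.969, 0.001, 0.003]
contact_force: [-1.4, -0.9, -0.8]
width: 0.0424
time: 9.45
ee_pos: [0.5563, -0.1555, 0.0688]
tool_rot: [-0.247, 0.969, 0.001, 0.003]
contact_force: [-1.5, 0.5, 0.8]
width: 0.0422
```

```bash

python3 -m handwheel '[[0,0,2,0,-1]]';python3 -m handwheel '[[0,0,2,0,-1]]';python3 -m handwheel '[[0,0,2,0,-1]]'
```

```text
time: 9.57
ee_pos: [0.5563, -0.1555, 0.0667]
tool_rot: [-0.247, 0.969, 0.001, 0.003]
contact_force: [-2.0, -0.1, 6.3]
width: 0.0425
time: 9.7
ee_pos: [0.5564, -0.1555, 0.0654]
tool_rot: [-0.247, 0.969, 0.001, 0.003]
contact_force: [-8.0, 2.3, 28.1]
width: 0.0423
time: 9.82
ee_pos: [0.5564, -0.1555, 0.0653]
tool_rot: [-0.247, 0.969, 0.001, 0.003]
contact_force: [-12.1, 2.4, 35.3]
width: 0.0425
```

```bash

python3 -m handwheel '[[0,0,1,0,-1]]';python3 look.py 6; python3 plan.py 556.4 -155.5 65 -151.4
```

```text
time: 9.95
ee_pos: [0.5567, -0.1555, 0.0657]
tool_rot: [-0.247, 0.969, 0.001, 0.004]
contact_force: [-2.9, 0.9, 10.6]
width: 0.0426
bottom u 286.54 300.07 vmax 182.75 top u 287.07 300.81
t 10.0 p [ 556.9 -155.6   65.6] yaw -151.4 zax [ 0.007  0.003 -1.   ] F [-5.   1.9 15.3] w 42.2
[0.4, 0.3, 0.6, 0.0]
```

View pics/side6.png

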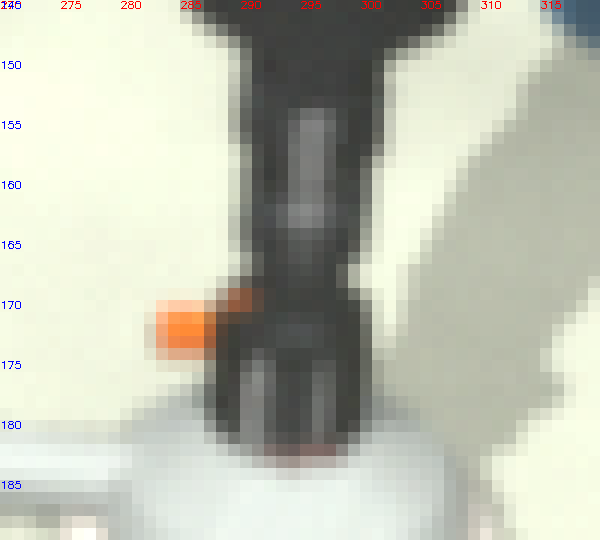

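```bash

python3 -m handwheel '[[0,0,1.5,0,-1]]';python3 -m handwheel '[[0,0,1.5,0,-1]]'; python3 - <<'E'
from h import *
from plan import show
for i in range(3):
    p,d=read_camera("side");show(get_state())
u,v,w,h=150,130,200,150
p,d=read_camera("side");cv2.imwrite("pics/fin.png",cv2.resize(p[v:v+h,u:u+w,::-1],None,fx=4,fy=4,interpolation=cv2.INTER_CUBIC))
p,d=read_camera("top");cv2.imwrite("pics/fint.png",cv2.resize(p[150:240,265:355,::-1],None,fx=6,fy=6,interpolation=cv2.INTER_CUBIC));show(get_state())
E
```

```text
time: 10.12
ee_pos: [0.557, -0.1556, 0.0655]
tool_rot: [-0.247, 0.969, 0.0, 0.004]
contact_force: [-7.0, 1.5, 18.9]
width: 0.0424
time: 10.25
ee_pos: [0.5571, -0.1556, 0.0655]
tool_rot: [-0.247, 0.969, 0.0, 0.005]
contact_force: [-8.2, 1.3, 20.0]
width: 0.0426
t 10.3 p [ 557.1 -155.6   65.5] yaw -151.4 zax [ 0.009  0.002 -1.   ] F [-5.9  0.6 20.2] w 42.7
t 10.35 p [ 557.2 -155.6   65.5] yaw -151.4 zax [ 0.009  0.002 -1.   ] F [-7.3  1.3 18.6] w 42.5
t 10.4 p [ 557.1 -155.6   65.5] yaw -151.4 zax [ 0.009  0.002 -1.   ] F [-6.4  1.1 19.2] w 42.5
t 10.5 p [ 557.1 -155.6   65.5] yaw -151.4 zax [ 0.009  0.003 -1.   ] F [-6.9  2.2 19.3] w 42.6
```

View pics/fin.png

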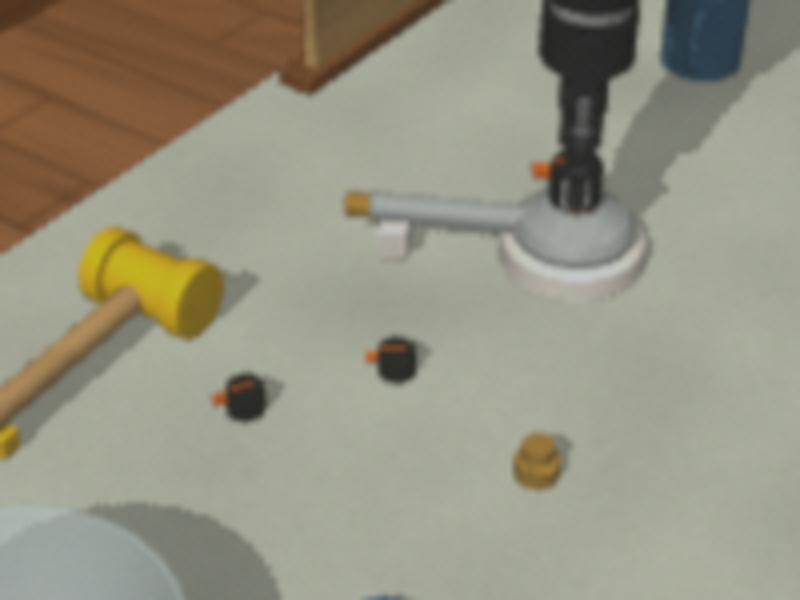

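View pics/fint.png

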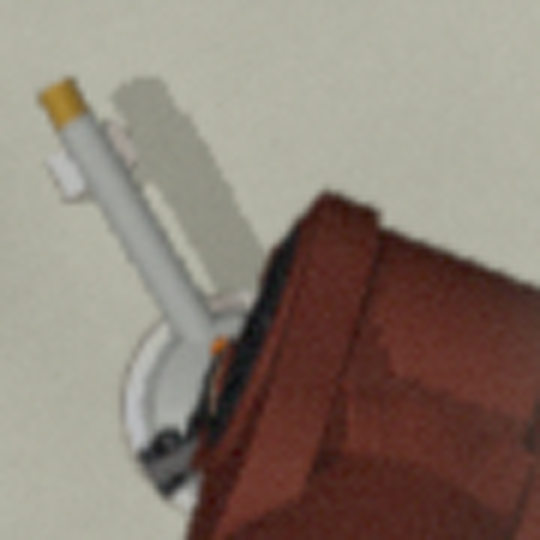

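The side view shows the cap seated on the dome at about (575,185), with its orange tab pointing along the handle and nothing else moved. The push holds steady at 19 N, more than the spring's 10 N, so the ring is at its stop. I'm handing the job in.

```bash
python3 -c "
from rig import *
print(close_job())"
```

```text
the job is handed in; nothing more can be done
None
```

The cap is on the stud with its tab in line with the handle, and the gripper was still holding it pushed down when I handed the job in at about 10.5 s. I picked up the largest black cap, turned its tab to about 28.6°, and pressed it straight down.

**Click:** the push peaked at about 14 N at the nubs, then dropped to about 0 N. It rose again at the red ring.

**Final push:** it was steady at about 19 N down. The underside was about 4 mm below the ring's free height, so the ring was at or near its stop. The highest vertical force I read was 35 N, briefly. The grip was set to 70 N and the camera showed no slip.

**Other objects:** in the last pictures, everything in view looked unmoved. The bowl and washer were only partly in frame, and the bottle was not in view at all.

**Checks that disagreed or were off:**
- **Top camera:** it read y about 3 mm low compared with the robot and the side camera, so I corrected for that.
- **Handle direction:** I got 29.1° from the top camera and 27.9° from the side, and used a value between them.
- **First descent to the cap:** the tool drifted about 7 mm in x and tilted about 1°. I corrected the drift before gripping. The tilt shrank to about 0.5° by the end.
- **Sideways force:** about 7 N remained at the end, and the tool had shifted about 2 mm during the press.

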